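# Fit a dome stake in the bench stake holder

## Task

Take the dome-headed stake out of its storage block, set its tapered shank loosely in the socket of the stake holder and let go of it. Then pick up the nylon-faced mallet and tap the stake gently down until its shoulder sits fully home on the holder, with a last firm tap of about 20 N to lock the taper but never more than 25 N, which would mark the dome. Put the mallet back down on the bench and leave everything else where it is.

Things in the scene. Friction and masses are not known exactly. Their poses are not given: they have to be found in the camera images.
- dome_stake: Forged steel stake, 0.37 kg, in one of the storage block's wells: the one with a round head and DOMED top. Origin on its axis at the shoulder's underside; z up, x and y square to the shank's flats. Below: square shank 50 mm long, 16 mm wide at the shoulder, tapering evenly to 11 mm at the tip. Above: collar 30 x 30 mm to z 6, square neck 18 mm wide to z 38, then the head. Top at z 71 mm.
- dome_head (a point): Middle of the dome stake's head, on its axis, 52 mm above the shoulder's underside: the place to hold it. The head is round, 36 mm in diameter, with a straight side from 9 mm below this point to 9 mm above it.
- dome_top (a point): Top centre of the dome stake's head, on its axis, 71 mm above the shoulder's underside: where the mallet taps. The polished dome is marked if the mallet ever bears on it with more than 25 N.
- holder: Dark cast-iron stake holder bolted to the bench (does not move): flange 112 x 112 x 8 mm, square pedestal 62 x 62 mm, 60 mm high overall. Origin: centre of its underside on the bench; x and y square to its sides and to its socket.
- socket (a point): Centre of the mouth of the holder's square tapered socket, on its top face, 60 mm above the bench; z up, x and y square to the socket. The mouth is 15.4 mm wide and narrows downward with the shank's own taper, 54 mm deep. The shank is first snug with the shoulder 6 mm above the top face; the stake's own weight takes it to 3 to 5 mm.
- holder_top (a point): The same point, the holder's top face, where the shoulder ends up. From the loose start the resistance to the mallet rises steadily, about 3 N per mm, to between 10 and 17 N (friction varies) when the shoulder meets this face; then it goes solid and the force shoots up. A tap of 18 to 25 N with the shoulder down locks the taper: friction then holds it, it does not spring back and takes some 10 N to draw out.
- rack: Dark wooden storage block, 75 x 235 x 66 mm, does not move. Origin: centre of its underside; its long side along y. Three square wells 23 mm wide, 75 mm apart along y; a stake hangs loosely in each with its shoulder on the block's top (66 mm above the bench).
- flat_stake: Bystander, a like stake with a round head and a FLAT top, in another well of the storage block; origin as for the dome stake.
- horn_stake: Bystander, a like stake whose head is a level round horn, 98 mm long, along its x (50 mm above the shoulder's underside), in another well; origin as for the dome stake.
- mallet: Small mallet, 0.4 kg: upright cylindrical head, 40 mm in diameter, 72 mm long, with flat white nylon faces, standing on one face. Light wooden handle, level, 36 mm above the lower face, along -x to 173 mm from the axis; 16 mm wide (y), 20 mm high near the head (x -20 to -73 mm), then 18 x 23 mm. Origin: centre of the lower face; z up along the head. Balances at x -10 mm.
- mallet_handle (a point): Point in the middle of the mallet's handle, 38 mm from the head's axis and 36 mm above the lower face; a place to grip across the handle from above.
- dapping_block: Bystander, steel cube 48 mm with round hollows, loose; origin under its centre.
- dish: Bystander, small white ceramic dish, 84 mm across, 28 mm high, loose; origin under its centre.
- polish_tin: Bystander, round metal tin 62 mm across, 34 mm high, loose; origin under its centre.
- chasing_hammer: Bystander, small steel hammer with wooden handle, 210 mm long, lying; origin under its middle.
- ring_clamp: Bystander, wooden ring clamp 124 mm long, 30 mm wide, lying; origin under its centre.
- burr_stand: Bystander, round wooden stand 52 mm across with upright burrs, 63 mm high, loose; origin under its centre.

How it is judged:
By the outcome, as a careful person would: the job done as asked, in the order asked, and still so for the second after the job is handed in, with the robot touching nothing.
It also fails if it takes over 72 s, if anything falls off the work surface, if the arm or the gripper's body presses on something with over 40 N, if the wrist force passes 120 N, or if a joint passes its speed limit or range.

## Robot

A 6-joint arm with a two-finger parallel gripper is mounted at the origin on the work surface. World frame = base frame: x ahead of the robot, y to its left, z up, the work surface at z = 0. Lengths are in m, angles in rad, forces in N, time in s.
With the tool pointing down it reaches from about 0.275 to 0.975 m from the base axis. Payload 8.4 kg.
Tool frame: the origin (TCP) lies midway between the tips of the shut fingers; the grasp point (between the pads) lies 19 mm behind it; z points along the fingers, y is the direction in which the jaws open and shut (so a half turn about z gives the same grasp; the last joint's range is limited). The gripper opens to 92 mm and grips with 3 to 60 N. Pads are 20 mm wide; open, the fingers measure 128 mm over their backs; the gripper's body (75 mm by 189 mm) begins 69 mm behind the grasp point.
Start: joints at [-1.231, 0.353, 1.633, -0, 1.155, -0.002], TCP at [0.209, -0.589, 0.215] pointing down, gripper open.
Joint ranges: [-2.63, 2.63], [-0.92, 2.1], [0.06, 2.66], [-1.3, 4.44], [0, 2.69], [-3.02, 3.02]. Speed limits (rad/s): [2.22, 2.22, 2.79, 3.14, 3.14, 3.14].

## Interface

Orientations are given as a rotation vector (axis times angle).
In Python, from plant import r, viewer, job gives the robot as it stands.
- The arm moves only by the tool move_arm, never from a script. Its argument "plan" is a list of rows, each an object with "gripper": the closure, from 0 (fully open) to 1 (shut); "translation": the shift along the tool's x, y, z in mm, a list of three; "rotation": the turn, a rotation vector about the tool's x, y, z in degrees, a list of three. A call has 1 to 20 rows; each row is the pose to reach, as a shift and turn from the pose commanded when the call began, along the tool's axes at that moment; what a row does not reach only later rows make up. A row lasts 1/8 s, in which the tool goes at most 62.5 mm and 10.7 degrees, less where a joint would pass 70% of its speed; a pose out of reach is approached as far as the arm can. A call with a gripper value outside its range is refused whole. The fingers move at their own pace and stop on an object; "grip_force" is the grip in N (left out, the last holds). Time passes only in rows, so rows that repeat a pose let the fingers close. It gives the time, the measured TCP pose, the force and the opening at its end, in the units of the state.
- r.state(): the state, without advancing time (a new reading comes with each control period).
- viewer.snapshot(name): name is "side" or "top"; returns a dict with "image" (420x560x3 uint8, red, green, blue), "fov_y" (degrees; the focal length in pixels is half the picture's height over the tangent of half this angle, whatever the lens; pixels are square), "cx", "cy" (the principal point, pixels), "world_to_cam" (4x4, takes a point from world to camera coordinates). Camera axes: x right, y down, z forward; pixel columns grow to the right and rows downward; lengths in m; the calibration is good to about 2 mm. A picture is of the moment at which its call begins. There is no depth.
- job.finish_job(): hands the job in, once; it reports no verdict.
The state is a dict: "t": time; "joint_pos": joint angles; "joint_velocities": joint speeds; "joint_torque": joint torques, N m; "position": TCP position; "tcp_rot": TCP orientation; "contact_force": force on the tool from outside, world axes, zero at the start; "torque": the same for the moment, N m; "finger_gap": finger opening in m.
Only numpy, scipy, OpenCV 4.12 (cv2) and the standard library are available. Lean on these libraries where they do the work, as an engineer would, in place of code of your own. Each camera call takes 0.05 s, during which the arm holds its last target. There are 200 camera calls.

## Working session

There is one attempt and no reset: what is moved stays moved. The work goes in short steps, Python scripts to look and compute and a tool call to move; the robot and the scene stay as the last step left them, time stands still between calls to the robot, and variables do not carry over. Pictures are saved under pics/ and viewed, about 8 in all and at most 12, crops included, and the job is handed in when it is done.

Besides the shell and the picture viewer there is one more tool, called as name(argument=value, ...), one argument or row to a line, values as JSON. move_arm: Moves the arm, as the interface text tells. Its arguments: {"type":"object","properties":{"plan":{"type":"array"},"grip_force":{"type":"number"}},"required":["plan"]}

```bash
mkdir -p pics; cat > h.py <<'E'
import numpy as np, cv2, json
from plant import r, viewer, job
def snap(n,name):
    s=viewer.snapshot(n); cv2.imwrite(f'pics/{name}.png',s['image'][:,:,::-1])
    np.savez(f'pics/{name}.npz',**{k:np.array(v) for k,v in s.items()}); return s
def load(name): return dict(np.load(f'pics/{name}.npz'))
def ray(s,u,v):
    f=210/np.tan(np.radians(float(s['fov_y']))/2); T=s['world_to_cam']
    d=T[:3,:3].T@np.array([(u-s['cx'])/f,(v-s['cy'])/f,1]); return -T[:3,:3].T@T[:3,3], d
def onz(s,u,v,z):
    o,d=ray(s,u,v); return o+d*(z-o[2])/d[2]
def proj(s,p):
    f=210/np.tan(np.radians(float(s['fov_y']))/2); T=s['world_to_cam']
    c=T[:3,:3]@np.array(p)+T[:3,3]; return np.array([f*c[0]/c[2]+s['cx'],f*c[1]/c[2]+s['cy']])
def two(s1,p1,s2,p2):
    o1,d1=ray(s1,*p1);o2,d2=ray(s2,*p2)
    a=np.linalg.lstsq(np.stack([d1,-d2],1),o2-o1,rcond=None)[0]
    q1=o1+a[0]*d1;q2=o2+a[1]*d2; return (q1+q2)/2,np.linalg.norm(q1-q2)
E
python3 - <<'E'
from h import *
a=snap('top','t0');b=snap('side','s0')
for s in(a,b): print(s['fov_y'],s['cx'],s['cy'],np.round(s['world_to_cam'],3).tolist(), ray(s,280,210))
print(r.state())
cv2.imwrite('pics/both.png',np.vstack([a['image'],b['image']])[:,:,::-1][:, :])
E
```

```text
52.23749558276375 274.5114415263768 208.05155163649053 [[0.002, -1.0, -0.006, -0.035], [-0.978, -0.0, -0.208, 0.572], [0.208, 0.006, -0.978, 1.06], [0.0, 0.0, 0.0, 1.0]] (array([ 0.33814959, -0.04162657,  1.15537745]), array([ 0.20400337, -0.00639328, -0.97904375]))
48.82069775212158 277.66531090025273 204.48867694647154 [[-0.999, -0.041, 0.021, 0.53], [-0.04, 0.553, -0.832, 0.144], [0.022, -0.832, -0.555, 1.195], [0.0, 0.0, 0.0, 1.0]] (array([0.50818067, 0.93612882, 0.77126392]), array([ 0.01693318, -0.825492  , -0.56430803]))
{'t': 0.1, 'joint_pos': array([-1.23142461e+00,  3.53578831e-01,  1.63401954e+00, -3.69074378e-05,
        1.15519977e+00, -2.42000588e-03]), 'joint_velocities': array([ 0.00202292, -0.0019734 , -0.00154681,  0.0008041 , -0.00158494,
       -0.00043002]), 'joint_torque': array([-2.12111787e-03, -5.94912958e+01, -3.34930730e+01,  6.97203772e-02,
        1.82076590e-02, -4.04246134e-05]), 'position': array([ 0.20932061, -0.58845615,  0.21395602]), 'tcp_rot': array([-3.09465893e+00, -5.34097612e-01,  3.69649205e-04]), 'contact_force': array([0.27625657, 0.60718275, 0.15873313]), 'torque': array([ 0.04531531,  0.0069161 , -0.0227274 ]), 'finger_gap': 0.09202090695270891}
```

View pics/t0.png

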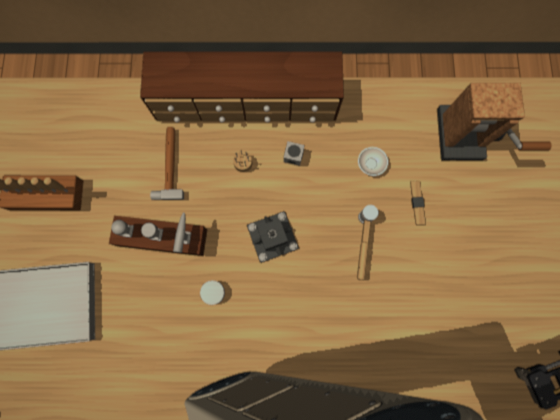

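View pics/s0.png

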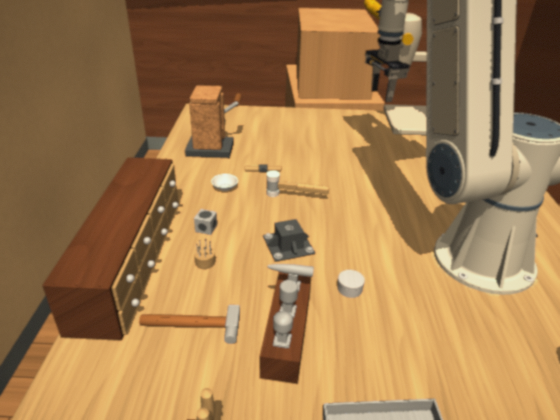

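The top view shows the rack at about (158,236), with round heads at (119,227) and (148,231) and the horn at (181,233). The holder is at (272,235) and the mallet head at (370,213), with its handle running to (363,278). I'll view zoomed crops to tell the domed head from the flat one.

```bash
python3 - <<'E'
from h import *
a=load('t0')['image'];b=load('s0')['image']
g=lambda i,x,y,w,h,k:cv2.resize(i[y:y+h,x:x+w],None,fx=k,fy=k,interpolation=cv2.INTER_CUBIC)
A=g(a,100,200,100,60,4);B=g(a,240,200,80,75,4)[:300,:320]
C=g(b,255,250,80,75,4);D=g(b,255,210,70,60,4)
E=g(a,350,195,40,90,3)
cv=np.zeros((600,800,3),np.uint8)
for i,x,y in((A,0,0),(B,410,0),(C,0,250),(D,330,320),(E,640,320)):
    h=min(i.shape[0],600-y);w=min(i.shape[1],800-x);cv[y:y+h,x:x+w]=i[:h,:w]
cv2.imwrite('pics/c1.png',cv[:,:,::-1])
E
```

```text
(no output)
```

View pics/c1.png

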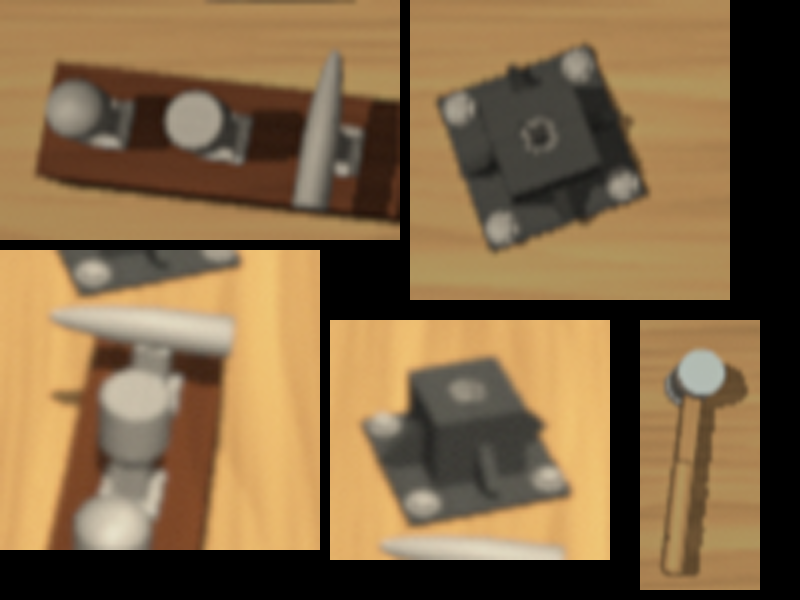

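The crops settle it: the domed head is the leftmost stake, at top (119,227) and side about (283,321). The flat one is in the middle. The socket is at top (272,234) and side (289.5,227). Next I'll turn these into positions.

```bash
python3 - <<'E'
from h import *
a=load('t0');b=load('s0')
def mask(s,x,y,w,h,f):
    hsv=cv2.cvtColor(s['image'],cv2.COLOR_RGB2HSV); m=np.zeros(hsv.shape[:2],np.uint8)
    m[y:y+h,x:x+w]=f(hsv[y:y+h,x:x+w].astype(int))*255; return m
def blobs(m,k=40):
    out=[]
    for c in cv2.findContours(m,0,cv2.CHAIN_APPROX_NONE)[0]:
        if cv2.contourArea(c)>k:
            (x,y),rr=cv2.minEnclosingCircle(c);out.append((round(x,1),round(y,1),round(rr,1),cv2.contourArea(c)))
    return out
gray=lambda h:(h[...,1]<70)&(h[...,2]>85)
print('top heads',blobs(mask(a,105,210,65,50,gray)))
print('side heads',blobs(mask(b,260,275,45,75,gray)))
mt=blobs(mask(a,350,200,40,25,lambda h:(h[...,1]<60)&(h[...,2]>110)));print('mallet',mt)
cr=lambda pts,ox,oy,X,Y,k:[((x-ox+.5)/k-.5+X,(y-oy+.5)/k-.5+Y) for x,y in pts]
fl=cr([(440,100),(588,44),(648,192),(495,250)],410,0,240,200,4)
tp=cr([(487,110),(570,83),(600,165),(515,198)],410,0,240,200,4)
F=[onz(a,*p,.008)[:2] for p in fl];T=[onz(a,*p,.06)[:2] for p in tp]
for n,P in(('flange',F),('top',T)):
    P=np.array(P);e=np.roll(P,-1,0)-P
    print(n,P.mean(0).round(4),np.linalg.norm(e,axis=1).round(4),(np.degrees(np.arctan2(e[:,1],e[:,0]))%90).round(1))
so=cr([(538,135)],410,0,240,200,4)[0];ss=cr([(468,390)],330,320,255,210,4)[0]
print('socket',onz(a,*so,.06),onz(b,*ss,.06),two(a,so,b,ss))
tps=cr([(409,373),(494,358),(543,425),(447,443)],330,320,255,210,4)
S=np.array([onz(b,*p,.06)[:2] for p in tps]);e=np.roll(S,-1,0)-S
print('top side',S.mean(0).round(4),np.linalg.norm(e,axis=1),np.degrees(np.arctan2(e[:,1],e[:,0]))%90)
dt=cr([(75,108)],0,0,100,200,4)[0];ds=cr([(113,523)],0,250,255,250,4)[0]
print('dome',dt,ds,onz(a,*dt,.122),onz(b,*ds,.122))
ft=cr([(195,121)],0,0,100,200,4)[0];fs=cr([(134,395)],0,250,255,250,4)[0]
print('flat z=.137 top',ft,fs,onz(a,*ft,.137),onz(b,*fs,.137),two(a,ft,b,fs))
m=cr([(702,372)],640,320,350,195,3)[0];print('mallet top',m,onz(a,*m,.072), 'handle end',onz(a,*cr([(680,573)],640,320,350,195,3)[0],.036))
E
```

```text
top heads [(148.1, 229.6, 7.5, 152.0), (117.9, 226.7, 7.0, 128.0)]
side heads [(286.2, 310.1, 37.0, 1088.5)]
mallet [(370.0, 212.5, 8.1, 178.0)]
flange [ 0.5053 -0.0296] [0.1079 0.109  0.1095 0.1084] [21.1 21.5 20.8 20.6]
top [ 0.5023 -0.0303] [0.0566 0.0569 0.0586 0.06  ] [18.3 19.8 21.3 17.9]
socket [ 0.5047228  -0.02709202  0.06      ] [ 0.5030924  -0.02766131  0.06      ] (array([ 0.50385103, -0.02701441,  0.06065583]), np.float64(0.0015365923857694605))
top side [ 0.4997 -0.0184] [0.05919342 0.07734164 0.06395947 0.07712131] [20.60114792 24.04270129 20.52863244 20.5096532 ]
dome (118.375, 226.625) (282.875, 317.875) [0.51171154 0.34761529 0.122     ] [0.50933944 0.33945086 0.122     ]
flat z=.137 top (148.375, 229.875) (288.125, 285.875) [0.50130632 0.26889644 0.137     ] [0.50165981 0.27007094 0.137     ] (array([0.50155097, 0.26915957, 0.13610802]), np.float64(0.00020263331922482498))
mallet top (370.3333333333333, 212.0) [ 0.55872013 -0.28152186  0.072     ] handle end [ 0.38978999 -0.26270642  0.036     ]
```

```bash
cat >> h.py <<'E'
from scipy.spatial.transform import Rotation as Ro
def goal(x,y,z,ydeg=None):
    """tool-frame shift (mm) and turn (deg) to tool-down pose with jaw axis at world angle ydeg"""
    s=r.state();R=Ro.from_rotvec(s['tcp_rot']);t=R.inv().apply(np.array([x,y,z])-s['position'])*1e3
    yv=R.apply([0,1,0]);cur=np.degrees(np.arctan2(yv[1],yv[0]))
    out=[]
    if ydeg is not None:
        c=np.radians(ydeg);Y=np.array([np.cos(c),np.sin(c),0]);Z=np.array([0,0,-1.]);X=np.cross(Y,Z)
        out=np.degrees((R.inv()*Ro.from_matrix(np.stack([X,Y,Z],1))).as_rotvec()).round(2)
    print('t',round(s['t'],2),'pos',s['position'].round(4),'jaw',cur.round(2),'F',s['contact_force'].round(2),'gap',round(s['finger_gap'],4),'\nshift',t.round(1),'rot',out)
E
python3 -c "
from h import *
goal(.511,.3435,.215,-7.5)"
```

```text
t 0.1 pos [ 0.2093 -0.5885  0.214 ] jaw -70.42 F [0.28 0.61 0.16] gap 0.092 
shift [ 5.966e+02 -7.769e+02 -1.000e-01] rot [-6.000e-02 -4.000e-02 -6.292e+01]
```

move_arm(
  plan=[
    {"gripper": 0,"translation": [596,-777,0],"rotation": [0,0,-63]},
    {"gripper": 0,"translation": [596,-777,0],"rotation": [0,0,-63]},
    {"gripper": 0,"translation": [596,-777,0],"rotation": [0,0,-63]},
    {"gripper": 0,"translation": [596,-777,0],"rotation": [0,0,-63]},
    {"gripper": 0,"translation": [596,-777,0],"rotation": [0,0,-63]},
    {"gripper": 0,"translation": [596,-777,0],"rotation": [0,0,-63]},
    {"gripper": 0,"translation": [596,-777,0],"rotation": [0,0,-63]},
    {"gripper": 0,"translation": [596,-777,0],"rotation": [0,0,-63]},
    {"gripper": 0,"translation": [596,-777,0],"rotation": [0,0,-63]},
    {"gripper": 0,"translation": [596,-777,0],"rotation": [0,0,-63]},
    {"gripper": 0,"translation": [596,-777,0],"rotation": [0,0,-63]},
    {"gripper": 0,"translation": [596,-777,0],"rotation": [0,0,-63]},
    {"gripper": 0,"translation": [596,-777,0],"rotation": [0,0,-63]},
    {"gripper": 0,"translation": [596,-777,0],"rotation": [0,0,-63]},
    {"gripper": 0,"translation": [596,-777,0],"rotation": [0,0,-63]},
    {"gripper": 0,"translation": [596,-777,0],"rotation": [0,0,-63]},
    {"gripper": 0,"translation": [596,-777,0],"rotation": [0,0,-63]},
    {"gripper": 0,"translation": [596,-777,0],"rotation": [0,0,-63]},
  ],
)

```text
t: 2.35
position: [0.5099, 0.3421, 0.214]
tcp_rot: [2.36, 2.073, -0.003]
contact_force: [0.8, -0.0, -0.2]
finger_gap: 0.0918
```

```bash
python3 - <<'E'
from h import *
goal(.511,.3435,.099,-7.5)
b=load('s0');s=snap('side','s1');t=snap('top','t1')
c=cv2.resize(b['image'][270:350,240:320],None,fx=5,fy=5,interpolation=2)
d=cv2.resize(s['image'][200:360,200:360],None,fx=2.5,fy=2.5,interpolation=2)
cv2.imwrite('pics/c2.png',np.hstack([c,d])[:,:,::-1])
E
```

```text
t 2.35 pos [0.5099 0.3421 0.214 ] jaw -7.4 F [ 0.83 -0.03 -0.17] gap 0.0918 
shift [  1.6   1.  115. ] rot [-0.06  0.08  0.1 ]
```

View pics/c2.png

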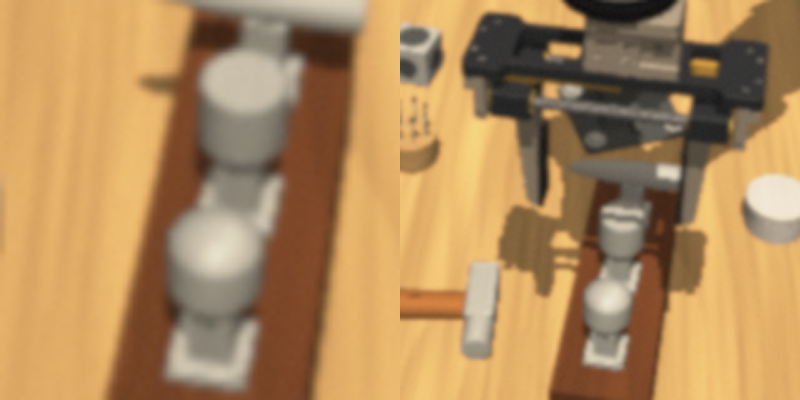

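The side crop shows the dome head at about (282.6,322). Combined with the top view, that puts its axis at about y=0.348. I'll go down over it with the jaws square to the row.

move_arm(
  plan=[
    {"gripper": 0,"translation": [6,1,0],"rotation": [0,0,0]},
    {"gripper": 0,"translation": [6,1,40],"rotation": [0,0,0]},
    {"gripper": 0,"translation": [6,1,80],"rotation": [0,0,0]},
    {"gripper": 0,"translation": [6,1,115],"rotation": [0,0,0]},
    {"gripper": 0,"translation": [6,1,115],"rotation": [0,0,0]},
    {"gripper": 0.5,"translation": [6,1,115],"rotation": [0,0,0]},
    {"gripper": 0.8,"translation": [6,1,115],"rotation": [0,0,0]},
    {"gripper": 0.8,"translation": [6,1,115],"rotation": [0,0,0]},
    {"gripper": 0.8,"translation": [6,1,115],"rotation": [0,0,0]},
    {"gripper": 0.8,"translation": [6,1,115],"rotation": [0,0,0]},
    {"gripper": 0.8,"translation": [6,1,115],"rotation": [0,0,0]},
    {"gripper": 0.8,"translation": [6,1,115],"rotation": [0,0,0]},
  ],
  grip_force=30,
)

```text
t: 3.95
position: [0.5121, 0.3488, 0.0996]
tcp_rot: [-2.36, -2.073, 0.001]
contact_force: [-2.3, 0.3, 1.8]
finger_gap: 0.0351
```

```bash
python3 - <<'E'
from h import *
goal(.511,.348,.215,-7.5); snap('side','s2')
E
```

```text
t 3.95 pos [0.5121 0.3488 0.0996] jaw -7.42 F [-2.25  0.31  1.83] gap 0.0351 
shift [  -1.    -1.  -115.4] rot [-0.03  0.01  0.08]
```

move_arm(
  plan=[
    {"gripper": 0.8,"translation": [0,0,-30],"rotation": [0,0,0]},
    {"gripper": 0.8,"translation": [0,0,-80],"rotation": [0,0,0]},
    {"gripper": 0.8,"translation": [0,0,-140],"rotation": [0,0,0]},
    {"gripper": 0.8,"translation": [0,0,-140],"rotation": [0,0,0]},
    {"gripper": 0.8,"translation": [0,0,-140],"rotation": [0,0,0]},
  ],
)

```text
t: 4.62
position: [0.5117, 0.3483, 0.2384]
tcp_rot: [-2.36, -2.073, 0.002]
contact_force: [0.4, -0.2, -3.9]
finger_gap: 0.0347
```

```bash
python3 - <<'E'
from h import *
goal(.504,-.0275,.24,21)
E
```

```text
t 4.62 pos [0.5117 0.3483 0.2384] jaw -7.41 F [ 0.45 -0.24 -3.92] gap 0.0347 
shift [-373.6   40.8   -1.2] rot [ -0.08   0.05 -28.41]
```

move_arm(
  plan=[
    {"gripper": 0.8,"translation": [-50,5,0],"rotation": [0,0,-4]},
    {"gripper": 0.8,"translation": [-95,10,0],"rotation": [0,0,-8]},
    {"gripper": 0.8,"translation": [-140,15,0],"rotation": [0,0,-12]},
    {"gripper": 0.8,"translation": [-185,20,0],"rotation": [0,0,-16]},
    {"gripper": 0.8,"translation": [-230,25,0],"rotation": [0,0,-20]},
    {"gripper": 0.8,"translation": [-275,30,0],"rotation": [0,0,-24]},
    {"gripper": 0.8,"translation": [-320,35,0],"rotation": [0,0,-28.4]},
    {"gripper": 0.8,"translation": [-355,39,0],"rotation": [0,0,-28.4]},
    {"gripper": 0.8,"translation": [-373.6,40.8,0],"rotation": [0,0,-28.4]},
    {"gripper": 0.8,"translation": [-373.6,40.8,0],"rotation": [0,0,-28.4]},
    {"gripper": 0.8,"translation": [-373.6,40.8,0],"rotation": [0,0,-28.4]},
  ],
)

```text
t: 6.0
position: [0.5043, -0.0262, 0.2389]
tcp_rot: [-1.779, -2.588, 0.0]
contact_force: [-0.7, -0.2, -3.3]
finger_gap: 0.0352
```

```bash
python3 - <<'E'
from h import *
goal(.504,-.0275,.24,21); s=snap('side','s3');t=snap('top','t3')
p=r.state()['position']; print(proj(s,p),proj(t,p))
c=cv2.resize(s['image'][140:260,240:360],None,fx=5,fy=5,interpolation=2)[:, :500]
d=cv2.resize(t['image'][185:285,220:320],None,fx=3,fy=3,interpolation=2)
o=np.zeros((600,800,3),np.uint8);o[:,:500]=c;o[:300,500:]=d;cv2.imwrite('pics/c3.png',o[:,:,::-1])
E
```

```text
t 6.0 pos [ 0.5043 -0.0262  0.2389] jaw 20.99 F [-0.73 -0.24 -3.28] gap 0.0352 
shift [-1.1 -0.8 -1.1] rot [-0.05 -0.05 -0.01]
[291.1400988  166.55778452] [270.05494202 221.03880689]
```

View pics/c3.png

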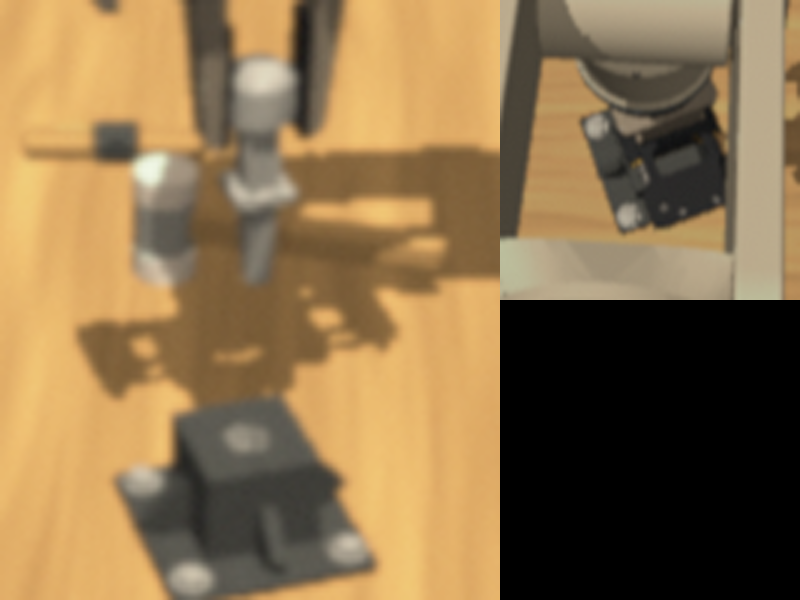

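The side view shows the stake hanging upright in the jaws. The collar corners are at crop (222,178), (246,210) and (297,187), the tip is near (256,283) and the socket is at (246,437). I'll compare these with projections.

```bash
python3 - <<'E'
from h import *
s=load('s3');p=np.array([.5043,-.0262,.2389])
C=lambda q:((np.array(proj(s,q))-[240,140]+.5)*5-.5).round(0)
print('tip',C(p-[0,0,.083]),'headtop',C(p+[0,0,.038]),'socket .504,-.0275',C([.504,-.0275,.06]),'axis on collar',C(p-[0,0,.027]))
for yaw in(10,15,21,27,33,39,45):
    a=np.radians(yaw+np.array([45,135,225,315]));
    print(yaw,[C(p+[.0212*np.cos(k),.0212*np.sin(k),-.027]).tolist() for k in a],[C(p+[.0212*np.cos(k),.0212*np.sin(k),-.033]).tolist() for k in a[:2]])
for yaw in(18,21,24):
    a=np.radians(yaw+np.array([45,135,225,315]));print('hold',yaw,[C([.504+.0792*np.cos(k),-.0275+.0792*np.sin(k),.008]).tolist() for k in a],[C([.504+.0438*np.cos(k),-.0275+.0438*np.sin(k),.06]).tolist() for k in a])
E
```

```text
tip [252. 283.] headtop [261.  64.] socket .504,-.0275 [246. 438.] axis on collar [256. 185.]
10 [[230.0, 202.0], [292.0, 199.0], [282.0, 168.0], [221.0, 171.0]] [[229.0, 213.0], [292.0, 210.0]]
15 [[233.0, 203.0], [294.0, 197.0], [278.0, 167.0], [219.0, 172.0]] [[233.0, 214.0], [294.0, 208.0]]
21 [[237.0, 205.0], [296.0, 195.0], [274.0, 165.0], [216.0, 174.0]] [[237.0, 215.0], [296.0, 206.0]]
27 [[241.0, 206.0], [298.0, 193.0], [270.0, 164.0], [215.0, 176.0]] [[241.0, 216.0], [297.0, 204.0]]
33 [[246.0, 206.0], [299.0, 191.0], [266.0, 164.0], [213.0, 178.0]] [[246.0, 217.0], [299.0, 202.0]]
39 [[251.0, 207.0], [300.0, 189.0], [261.0, 163.0], [212.0, 181.0]] [[250.0, 218.0], [299.0, 200.0]]
45 [[255.0, 207.0], [300.0, 186.0], [257.0, 163.0], [212.0, 183.0]] [[255.0, 218.0], [300.0, 197.0]]
hold 18 [[168.0, 601.0], [378.0, 566.0], [310.0, 440.0], [114.0, 470.0]] [[205.0, 482.0], [322.0, 464.0], [285.0, 396.0], [172.0, 412.0]]
hold 21 [[175.0, 604.0], [381.0, 561.0], [303.0, 438.0], [110.0, 474.0]] [[209.0, 484.0], [324.0, 462.0], [281.0, 394.0], [170.0, 414.0]]
hold 24 [[183.0, 606.0], [384.0, 557.0], [296.0, 436.0], [107.0, 478.0]] [[213.0, 485.0], [325.0, 459.0], [277.0, 393.0], [168.0, 417.0]]
```

```bash
python3 - <<'E'
from h import *
s=load('s3');k=16;X,Y=278,148;
g=cv2.resize(s['image'][Y:Y+54-2,X:X+24],None,fx=k,fy=k,interpolation=cv2.INTER_CUBIC)[:600]
p=np.array([.5043,-.0262,.2389]);out=[]
C=lambda q:((np.array(proj(s,q))-[X,Y]+.5)*k-.5)
o=g.copy()
for yaw,col in((21,(255,0,0)),(30,(0,0,255))):
    a=np.radians(yaw+np.array([45,135,225,315]))
    for dz in(-.027,-.033):
        P=np.array([C(p+[.0212*np.cos(q),.0212*np.sin(q),dz]) for q in a])+[12,-10]
        cv2.polylines(o,[P.astype(int)],True,col,1)
cv2.imwrite('pics/c4.png',np.hstack([g,o])[:,:,::-1])
E
```

```text
(no output)
```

View pics/c4.png

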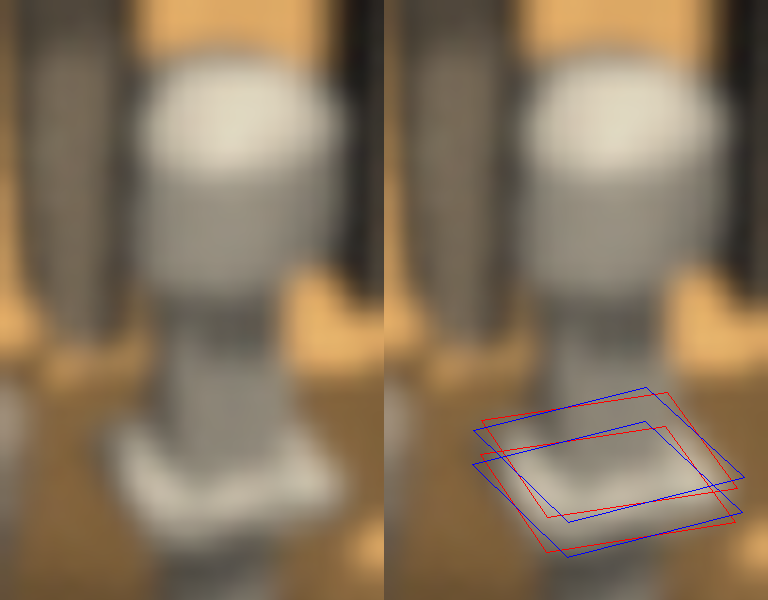

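The collar edges fit a yaw of about 21 to 24°, so it is square to the socket within a few degrees. The head sits about 0.8 px right of its projection, so I'll shift the socket estimate to (0.505, -0.0275) and go down.

move_arm(
  plan=[
    {"gripper": 0.8,"translation": [-1.5,0.2,20],"rotation": [0,0,0]},
    {"gripper": 0.8,"translation": [-1.5,0.2,55],"rotation": [0,0,0]},
    {"gripper": 0.8,"translation": [-1.5,0.2,85],"rotation": [0,0,0]},
    {"gripper": 0.8,"translation": [-1.5,0.2,92],"rotation": [0,0,0]},
    {"gripper": 0.8,"translation": [-1.5,0.2,95],"rotation": [0,0,0]},
    {"gripper": 0.8,"translation": [-1.5,0.2,98],"rotation": [0,0,0]},
    {"gripper": 0.8,"translation": [-1.5,0.2,100],"rotation": [0,0,0]},
  ],
)

```text
t: 6.98
position: [0.5067, -0.0283, 0.141]
tcp_rot: [1.778, 2.587, 0.002]
contact_force: [-0.8, 0.6, -3.0]
finger_gap: 0.0348
```

move_arm(
  plan=[
    {"gripper": 0.8,"translation": [0,0,3],"rotation": [0,0,0]},
    {"gripper": 0.8,"translation": [0,0,6],"rotation": [0,0,0]},
    {"gripper": 0.8,"translation": [0,0,9],"rotation": [0,0,0]},
    {"gripper": 0.8,"translation": [0,0,9],"rotation": [0,0,0]},
  ],
)

```text
t: 7.48
position: [0.5052, -0.0282, 0.1303]
tcp_rot: [-1.78, -2.588, 0.0]
contact_force: [0.9, 0.7, -3.5]
finger_gap: 0.0351
```

```bash
python3 - <<'E'
from h import *
goal(.505,-.0275,.1,21); s=snap('side','s5')
c=cv2.resize(s['image'][150:260,250:350],None,fx=5.4,fy=5.4,interpolation=2);cv2.imwrite('pics/c5.png',c[:,:,::-1])
E
```

```text
t 7.47 pos [ 0.5052 -0.0282  0.1303] jaw 20.98 F [ 0.89  0.75 -3.54] gap 0.0351 
shift [ 0.7  0.1 30.3] rot [-0.01 -0.02 -0.02]
```

View pics/c5.png

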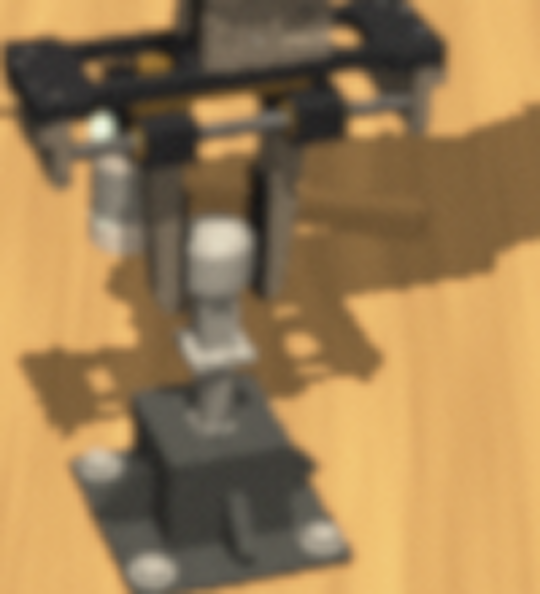

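The tip is entering the socket at crop (213,420), with only the stake's weight on the wrist. I'll keep lowering.

move_arm(
  plan=[
    {"gripper": 0.8,"translation": [0,0,3],"rotation": [0,0,0]},
    {"gripper": 0.8,"translation": [0,0,6],"rotation": [0,0,0]},
    {"gripper": 0.8,"translation": [0,0,9],"rotation": [0,0,0]},
    {"gripper": 0.8,"translation": [0,0,11],"rotation": [0,0,0]},
    {"gripper": 0.8,"translation": [0,0,11],"rotation": [0,0,0]},
  ],
)

```text
t: 8.15
position: [0.5054, -0.0282, 0.1194]
tcp_rot: [1.78, 2.589, 0.0]
contact_force: [1.3, 2.3, -4.1]
finger_gap: 0.035
```

move_arm(
  plan=[
    {"gripper": 0.8,"translation": [0.4,0.3,2],"rotation": [0,0,0]},
    {"gripper": 0.8,"translation": [0.6,0.4,4],"rotation": [0,0,0]},
    {"gripper": 0.8,"translation": [0.6,0.4,7],"rotation": [0,0,0]},
    {"gripper": 0.8,"translation": [0.6,0.4,7],"rotation": [0,0,0]},
  ],
)

```text
t: 8.65
position: [0.5055, -0.0275, 0.1124]
tcp_rot: [-1.78, -2.589, -0.0]
contact_force: [1.8, 3.0, -4.3]
finger_gap: 0.035
```

move_arm(
  plan=[
    {"gripper": 0.8,"translation": [0.6,0.3,1],"rotation": [0,0,0]},
    {"gripper": 0.8,"translation": [1.2,0.6,3],"rotation": [0,0,0]},
    {"gripper": 0.8,"translation": [1.2,0.6,5],"rotation": [0,0,0]},
    {"gripper": 0.8,"translation": [1.2,0.6,5],"rotation": [0,0,0]},
  ],
)

```text
t: 9.15
position: [0.5055, -0.0263, 0.1074]
tcp_rot: [-1.78, -2.589, 0.0]
contact_force: [1.7, 0.9, -3.6]
finger_gap: 0.0352
```

move_arm(
  plan=[
    {"gripper": 0.8,"translation": [0.2,0.3,2],"rotation": [0,0,0]},
    {"gripper": 0.8,"translation": [0.2,0.5,4],"rotation": [0,0,0]},
    {"gripper": 0.8,"translation": [0.2,0.5,6],"rotation": [0,0,0]},
    {"gripper": 0.8,"translation": [0.2,0.5,6],"rotation": [0,0,0]},
  ],
)

```text
t: 9.65
position: [0.5055, -0.0258, 0.1014]
tcp_rot: [-1.779, -2.588, 0.001]
contact_force: [-3.4, 1.4, -0.5]
finger_gap: 0.0352
```

move_arm(
  plan=[
    {"gripper": 0.8,"translation": [0.1,-0.4,0.5],"rotation": [0,0,0]},
    {"gripper": 0.8,"translation": [0.1,-0.4,0.5],"rotation": [0,0,0]},
    {"gripper": 0.5,"translation": [0.1,-0.4,0.5],"rotation": [0,0,0]},
    {"gripper": 0.2,"translation": [0.1,-0.4,0.5],"rotation": [0,0,0]},
    {"gripper": 0.1,"translation": [0.1,-0.4,0.5],"rotation": [0,0,0]},
    {"gripper": 0.1,"translation": [0.1,-0.4,0.5],"rotation": [0,0,0]},
    {"gripper": 0.1,"translation": [0.1,-0.4,-20],"rotation": [0,0,0]},
    {"gripper": 0.1,"translation": [0.1,-0.4,-60],"rotation": [0,0,0]},
    {"gripper": 0.1,"translation": [0.1,-0.4,-110],"rotation": [0,0,0]},
    {"gripper": 0,"translation": [0.1,-0.4,-110],"rotation": [0,0,0]},
  ],
)

```text
t: 10.9
position: [0.5081, -0.0261, 0.2153]
tcp_rot: [1.776, 2.584, 0.006]
contact_force: [0.6, -0.2, -0.1]
finger_gap: 0.0905
```

```bash
python3 - <<'E'
from h import *
a=load('t0')
m=onz(a,370.1,212.3,.072);b=load('s0')
e=onz(a,363,278.2,.036);d=m-e;print(m,e,'handle dir',np.degrees(np.arctan2(d[1],d[0])))
hd=np.degrees(np.arctan2(d[1],d[0])); goal(m[0],m[1],.2,hd+90); goal(m[0],m[1],.2,hd-90)
print(r.state()['joint_pos'].round(2))
s=snap('side','s6')
c=cv2.resize(s['image'][160:260,250:330],None,fx=6,fy=6,interpolation=2)
# mallet in s0
g=cv2.resize(b['image'][160:205,255:335],None,fx=4,fy=4,interpolation=2)
o=np.zeros((600,800,3),np.uint8);o[:,:480]=c;o[:180,480:800]=g;cv2.imwrite('pics/c6.png',o[:,:,::-1])
E
```

```text
[ 0.55793089 -0.28088595  0.072     ] [ 0.39182758 -0.2627906   0.036     ] handle dir -6.217302204234215
t 10.9 pos [ 0.5081 -0.0261  0.2153] jaw 20.98 F [ 0.58 -0.25 -0.13] gap 0.0905 
shift [-255.7  -44.8   15.7] rot [  0.24   0.36 -62.8 ]
t 10.9 pos [ 0.5081 -0.0261  0.2153] jaw 20.98 F [ 0.58 -0.25 -0.13] gap 0.0905 
shift [-255.7  -44.8   15.7] rot [  0.41  -0.28 117.2 ]
[-0.05  0.17  1.88 -0.    1.09 -0.42]
```

View pics/c6.png

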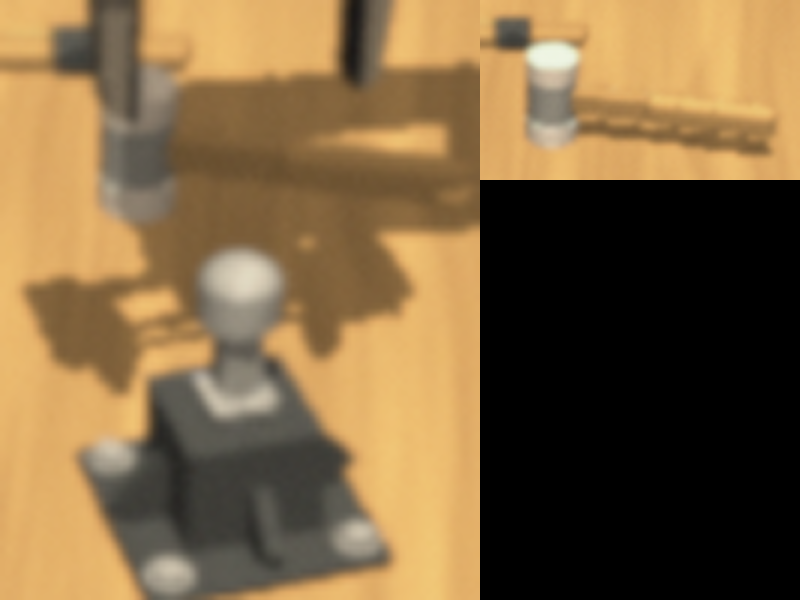

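The stake stands upright and square in the socket, loose and released. Now for the mallet. I'll grip it across the head itself, so the tap is in line with the tool and doesn't twist in the jaws.

move_arm(
  plan=[
    {"gripper": 0,"translation": [-256,-45,0],"rotation": [0,0,-62.8]},
    {"gripper": 0,"translation": [-256,-45,0],"rotation": [0,0,-62.8]},
    {"gripper": 0,"translation": [-256,-45,0],"rotation": [0,0,-62.8]},
    {"gripper": 0,"translation": [-256,-45,0],"rotation": [0,0,-62.8]},
    {"gripper": 0,"translation": [-256,-45,0],"rotation": [0,0,-62.8]},
    {"gripper": 0,"translation": [-256,-45,0],"rotation": [0,0,-62.8]},
    {"gripper": 0,"translation": [-256,-45,0],"rotation": [0,0,-62.8]},
    {"gripper": 0,"translation": [-256,-45,0],"rotation": [0,0,-62.8]},
    {"gripper": 0,"translation": [-256,-45,0],"rotation": [0,0,-62.8]},
    {"gripper": 0,"translation": [-256,-45,0],"rotation": [0,0,-62.8]},
  ],
)

```text
t: 12.2
position: [0.5553, -0.2807, 0.2116]
tcp_rot: [0.171, 3.137, -0.0]
contact_force: [-0.2, -0.3, -0.7]
finger_gap: 0.092
```

```bash
python3 - <<'E'
from h import *
b=load('s0');print(onz(b,272.6,174.1,.072))
goal(.558,-.281,.027,83.8)
E
```

```text
[ 0.55855673 -0.27723591  0.072     ]
t 12.2 pos [ 0.5553 -0.2807  0.2116] jaw 83.75 F [-0.24 -0.32 -0.67] gap 0.092 
shift [ -2.7   0.  184.6] rot [-0.    0.01 -0.05]
```

move_arm(
  plan=[
    {"gripper": 0,"translation": [-2.7,1.5,30],"rotation": [0,0,0]},
    {"gripper": 0,"translation": [-2.7,1.5,80],"rotation": [0,0,0]},
    {"gripper": 0,"translation": [-2.7,1.5,125],"rotation": [0,0,0]},
    {"gripper": 0,"translation": [-2.7,1.5,160],"rotation": [0,0,0]},
    {"gripper": 0,"translation": [-2.7,1.5,184],"rotation": [0,0,0]},
    {"gripper": 0,"translation": [-2.7,1.5,184],"rotation": [0,0,0]},
    {"gripper": 0.4,"translation": [-2.7,1.5,184],"rotation": [0,0,0]},
    {"gripper": 0.5,"translation": [-2.7,1.5,184],"rotation": [0,0,0]},
    {"gripper": 0.75,"translation": [-2.7,1.5,184],"rotation": [0,0,0]},
    {"gripper": 0.75,"translation": [-2.7,1.5,184],"rotation": [0,0,0]},
    {"gripper": 0.75,"translation": [-2.7,1.5,184],"rotation": [0,0,0]},
    {"gripper": 0.75,"translation": [-2.7,1.5,184],"rotation": [0,0,0]},
  ],
  grip_force=50,
)

```text
t: 13.7
position: [0.5582, -0.2801, 0.0277]
tcp_rot: [0.17, 3.137, -0.001]
contact_force: [-1.6, -0.6, 0.6]
finger_gap: 0.0388
```

```bash
python3 - <<'E'
from h import *
goal(.505,-.0275,.21,83.8)
E
```

```text
t 13.7 pos [ 0.5582 -0.2801  0.0277] jaw 83.79 F [-1.63 -0.61  0.63] gap 0.0388 
shift [  80.1  245.3 -182.4] rot [-0.02  0.01 -0.01]
```

move_arm(
  plan=[
    {"gripper": 0.75,"translation": [0,0,-20],"rotation": [0,0,0]},
    {"gripper": 0.75,"translation": [0,0,-70],"rotation": [0,0,0]},
    {"gripper": 0.75,"translation": [0,0,-120],"rotation": [0,0,0]},
    {"gripper": 0.75,"translation": [0,0,-170],"rotation": [0,0,0]},
    {"gripper": 0.75,"translation": [0,0,-182],"rotation": [0,0,0]},
    {"gripper": 0.75,"translation": [26,80,-182],"rotation": [0,0,0]},
    {"gripper": 0.75,"translation": [40,120,-182],"rotation": [0,0,0]},
    {"gripper": 0.75,"translation": [54,165,-182],"rotation": [0,0,0]},
    {"gripper": 0.75,"translation": [67,205,-182],"rotation": [0,0,0]},
    {"gripper": 0.75,"translation": [80,245,-182],"rotation": [0,0,0]},
    {"gripper": 0.75,"translation": [80,245,-182],"rotation": [0,0,0]},
    {"gripper": 0.75,"translation": [80,245,-182],"rotation": [0,0,0]},
  ],
)

```text
t: 15.2
position: [0.5046, -0.0279, 0.2089]
tcp_rot: [-0.169, -3.136, 0.001]
contact_force: [-0.7, -0.4, -4.4]
finger_gap: 0.0391
```

```bash
python3 - <<'E'
from h import *
goal(.505,-.0275,.17,83.8);print([r.state()['contact_force'].round(2)])
s=snap('side','s7');st=r.state()['position'];print(proj(s,st-[0,0,.0277]),proj(s,[.505,-.0275,.135]))
c=cv2.resize(s['image'][110:260,240:370],None,fx=4,fy=4,interpolation=2);cv2.imwrite('pics/c7.png',c[:,:,::-1])
E
```

```text
t 15.2 pos [ 0.5046 -0.0279  0.2089] jaw 83.83 F [-0.65 -0.43 -4.37] gap 0.0391 
shift [-0.4  0.4 38.9] rot [-0.03 -0.07  0.03]
[array([-0.65, -0.43, -4.37])]
[290.13140144 186.95136882] [289.40422867 202.93716766]
```

View pics/c7.png

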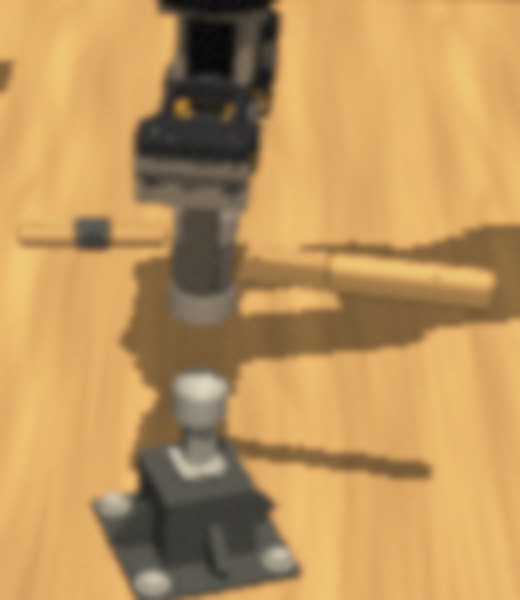

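The mallet is held level and centred above the dome, with its face at crop y≈315 and the dome at (200,385). The baseline Fz is -4.4 N. I'll approach slowly.

move_arm(
  plan=[
    {"gripper": 0.75,"translation": [0,0.4,15],"rotation": [0,0,0]},
    {"gripper": 0.75,"translation": [0,0.4,30],"rotation": [0,0,0]},
    {"gripper": 0.75,"translation": [0,0.4,38],"rotation": [0,0,0]},
    {"gripper": 0.75,"translation": [0,0.4,42],"rotation": [0,0,0]},
    {"gripper": 0.75,"translation": [0,0.4,42],"rotation": [0,0,0]},
    {"gripper": 0.75,"translation": [0,0.4,42],"rotation": [0,0,0]},
  ],
  grip_force=60,
)

```text
t: 16.0
position: [0.5054, -0.0272, 0.1679]
tcp_rot: [0.17, 3.136, 0.0]
contact_force: [-0.7, -0.9, -4.6]
finger_gap: 0.0389
```

move_arm(
  plan=[
    {"gripper": 0.75,"translation": [0,0,1],"rotation": [0,0,0]},
    {"gripper": 0.75,"translation": [0,0,2],"rotation": [0,0,0]},
    {"gripper": 0.75,"translation": [0,0,3],"rotation": [0,0,0]},
    {"gripper": 0.75,"translation": [0,0,4],"rotation": [0,0,0]},
    {"gripper": 0.75,"translation": [0,0,4],"rotation": [0,0,0]},
  ],
)

```text
t: 16.62
position: [0.505, -0.0272, 0.1635]
tcp_rot: [-0.17, -3.137, -0.0]
contact_force: [0.1, 0.2, -4.3]
finger_gap: 0.039
```

move_arm(
  plan=[
    {"gripper": 0.75,"translation": [0,0,0.5],"rotation": [0,0,0]},
    {"gripper": 0.75,"translation": [0,0,1],"rotation": [0,0,0]},
    {"gripper": 0.75,"translation": [0,0,1.5],"rotation": [0,0,0]},
    {"gripper": 0.75,"translation": [0,0,1.5],"rotation": [0,0,0]},
  ],
)

```text
t: 17.12
position: [0.5051, -0.0272, 0.162]
tcp_rot: [-0.17, -3.137, -0.0]
contact_force: [0.4, 0.3, -4.6]
finger_gap: 0.0388
```

move_arm(
  plan=[
    {"gripper": 0.75,"translation": [0,0,0.5],"rotation": [0,0,0]},
    {"gripper": 0.75,"translation": [0,0,1],"rotation": [0,0,0]},
    {"gripper": 0.75,"translation": [0,0,1],"rotation": [0,0,0]},
  ],
)

```text
t: 17.5
position: [0.5053, -0.0272, 0.1613]
tcp_rot: [0.17, 3.137, -0.0]
contact_force: [-0.4, -0.3, -1.7]
finger_gap: 0.0386
```

move_arm(
  plan=[
    {"gripper": 0.75,"translation": [0,0,0.5],"rotation": [0,0,0]},
    {"gripper": 0.75,"translation": [0,0,0.8],"rotation": [0,0,0]},
    {"gripper": 0.75,"translation": [0,0,0.8],"rotation": [0,0,0]},
  ],
)

```text
t: 17.88
position: [0.5053, -0.0273, 0.1605]
tcp_rot: [0.17, 3.137, -0.0]
contact_force: [-0.1, -0.3, 1.8]
finger_gap: 0.039
```

move_arm(
  plan=[
    {"gripper": 0.75,"translation": [0,0,0.4],"rotation": [0,0,0]},
    {"gripper": 0.75,"translation": [0,0,0.8],"rotation": [0,0,0]},
    {"gripper": 0.75,"translation": [0,0,0.8],"rotation": [0,0,0]},
  ],
)

```text
t: 18.25
position: [0.5053, -0.0273, 0.1596]
tcp_rot: [0.17, 3.137, -0.0]
contact_force: [-0.8, -0.1, 2.7]
finger_gap: 0.0387
```

move_arm(
  plan=[
    {"gripper": 0.75,"translation": [0,0,0.4],"rotation": [0,0,0]},
    {"gripper": 0.75,"translation": [0,0,0.8],"rotation": [0,0,0]},
    {"gripper": 0.75,"translation": [0,0,0.8],"rotation": [0,0,0]},
  ],
)

```text
t: 18.62
position: [0.5053, -0.0272, 0.1588]
tcp_rot: [0.17, 3.137, 0.0]
contact_force: [-1.8, -0.1, 3.9]
finger_gap: 0.0389
```

move_arm(
  plan=[
    {"gripper": 0.75,"translation": [0,0,0.4],"rotation": [0,0,0]},
    {"gripper": 0.75,"translation": [0,0,0.4],"rotation": [0,0,0]},
  ],
)

```text
t: 18.88
position: [0.5053, -0.0273, 0.1585]
tcp_rot: [0.17, 3.136, 0.0]
contact_force: [-2.1, -0.3, 5.6]
finger_gap: 0.0388
```

move_arm(
  plan=[
    {"gripper": 0.75,"translation": [0,0,0.4],"rotation": [0,0,0]},
    {"gripper": 0.75,"translation": [0,0,0.4],"rotation": [0,0,0]},
  ],
)

```text
t: 19.12
position: [0.5054, -0.0273, 0.1582]
tcp_rot: [0.17, 3.136, -0.0]
contact_force: [-0.8, -0.0, 6.4]
finger_gap: 0.0387
```

move_arm(
  plan=[
    {"gripper": 0.75,"translation": [0,0,0.3],"rotation": [0,0,0]},
    {"gripper": 0.75,"translation": [0,0,0.3],"rotation": [0,0,0]},
  ],
)

```text
t: 19.38
position: [0.5055, -0.0273, 0.158]
tcp_rot: [0.17, 3.136, -0.0]
contact_force: [-0.9, -0.3, 7.4]
finger_gap: 0.0389
```

move_arm(
  plan=[
    {"gripper": 0.75,"translation": [0,0,0.3],"rotation": [0,0,0]},
    {"gripper": 0.75,"translation": [0,0,0.3],"rotation": [0,0,0]},
  ],
)

```text
t: 19.62
position: [0.5056, -0.0273, 0.158]
tcp_rot: [0.17, 3.136, -0.0]
contact_force: [-1.1, -0.6, 8.8]
finger_gap: 0.039
```

move_arm(
  plan=[
    {"gripper": 0.75,"translation": [0,0,0.3],"rotation": [0,0,0]},
    {"gripper": 0.75,"translation": [0,0,0.3],"rotation": [0,0,0]},
  ],
)

```text
t: 19.88
position: [0.5058, -0.0273, 0.1579]
tcp_rot: [0.17, 3.136, -0.0]
contact_force: [-3.0, -0.5, 12.0]
finger_gap: 0.0387
```

move_arm(
  plan=[
    {"gripper": 0.75,"translation": [0,0,0.3],"rotation": [0,0,0]},
    {"gripper": 0.75,"translation": [0,0,0.3],"rotation": [0,0,0]},
  ],
)

```text
t: 20.12
position: [0.506, -0.0273, 0.1579]
tcp_rot: [0.17, 3.135, -0.0]
contact_force: [-2.1, -0.0, 15.1]
finger_gap: 0.0391
```

move_arm(
  plan=[
    {"gripper": 0.75,"translation": [0,0,0.1],"rotation": [0,0,0]},
    {"gripper": 0.75,"translation": [0,0,0.1],"rotation": [0,0,0]},
    {"gripper": 0.75,"translation": [0,0,0.1],"rotation": [0,0,0]},
  ],
)

```text
t: 20.5
position: [0.506, -0.0273, 0.1579]
tcp_rot: [0.17, 3.135, -0.0]
contact_force: [-2.9, 1.0, 15.7]
finger_gap: 0.0391
```

The tap reached 20.1 N (15.7 + 4.4) and the TCP has stopped moving, so the shoulder is down solid. I'll lift off and look.

move_arm(
  plan=[
    {"gripper": 0.75,"translation": [0,0,-2],"rotation": [0,0,0]},
    {"gripper": 0.75,"translation": [0,0,-10],"rotation": [0,0,0]},
    {"gripper": 0.75,"translation": [0,0,-40],"rotation": [0,0,0]},
    {"gripper": 0.75,"translation": [0,0,-52],"rotation": [0,0,0]},
    {"gripper": 0.75,"translation": [0,0,-52],"rotation": [0,0,0]},
  ],
)

```text
t: 21.12
position: [0.5055, -0.0272, 0.209]
tcp_rot: [0.17, 3.136, -0.0]
contact_force: [-0.2, 0.4, -4.8]
finger_gap: 0.0389
```

```bash
python3 - <<'E'
from h import *
goal(.558,-.28,.2,83.8); s=snap('side','s8')
a=load('s7')['image'][180:240,260:320];b=s['image'][180:240,260:320]
f=lambda i:cv2.resize(i,None,fx=6.5,fy=6.5,interpolation=2)
cv2.imwrite('pics/c8.png',np.hstack([f(a),f(b)])[:,:,::-1])
E
```

```text
t 21.12 pos [ 0.5055 -0.0272  0.209 ] jaw 83.79 F [-0.22  0.42 -4.77] gap 0.0389 
shift [ -79.5 -245.6    9.1] rot [ 0.    0.07 -0.01]
```

View pics/c8.png

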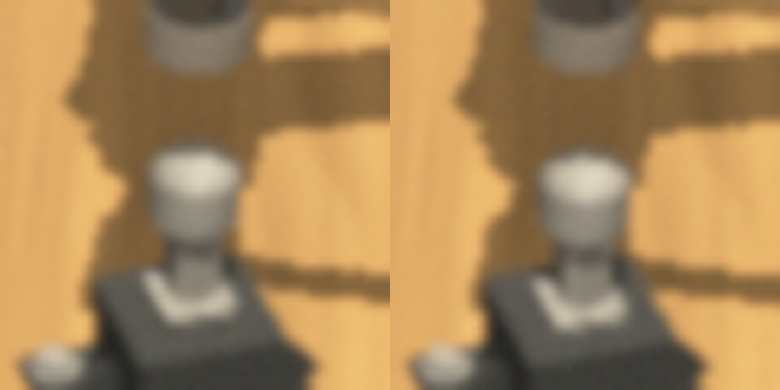

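The dome is about 1 px lower than before (2–3 mm) and the collar is flush. I'll take the mallet back to where it stood.

move_arm(
  plan=[
    {"gripper": 0.75,"translation": [-15,-45,0],"rotation": [0,0,0]},
    {"gripper": 0.75,"translation": [-30,-95,0],"rotation": [0,0,0]},
    {"gripper": 0.75,"translation": [-47,-145,0],"rotation": [0,0,0]},
    {"gripper": 0.75,"translation": [-63,-195,0],"rotation": [0,0,0]},
    {"gripper": 0.75,"translation": [-79.5,-245.6,0],"rotation": [0,0,0]},
    {"gripper": 0.75,"translation": [-79.5,-245.6,0],"rotation": [0,0,0]},
    {"gripper": 0.75,"translation": [-79.5,-245.6,40],"rotation": [0,0,0]},
    {"gripper": 0.75,"translation": [-79.5,-245.6,90],"rotation": [0,0,0]},
    {"gripper": 0.75,"translation": [-79.5,-245.6,135],"rotation": [0,0,0]},
    {"gripper": 0.75,"translation": [-79.5,-245.6,165],"rotation": [0,0,0]},
    {"gripper": 0.75,"translation": [-79.5,-245.6,174],"rotation": [0,0,0]},
    {"gripper": 0.75,"translation": [-79.5,-245.6,177],"rotation": [0,0,0]},
    {"gripper": 0.75,"translation": [-79.5,-245.6,177],"rotation": [0,0,0]},
    {"gripper": 0.75,"translation": [-79.5,-245.6,177],"rotation": [0,0,0]},
  ],
)

```text
t: 22.92
position: [0.5583, -0.2803, 0.0329]
tcp_rot: [0.17, 3.135, -0.001]
contact_force: [-0.0, 0.7, -4.5]
finger_gap: 0.0386
```

move_arm(
  plan=[
    {"gripper": 0.75,"translation": [0,0,1],"rotation": [0,0,0]},
    {"gripper": 0.75,"translation": [0,0,2],"rotation": [0,0,0]},
    {"gripper": 0.75,"translation": [0,0,3],"rotation": [0,0,0]},
    {"gripper": 0.75,"translation": [0,0,4],"rotation": [0,0,0]},
    {"gripper": 0.75,"translation": [0,0,4.5],"rotation": [0,0,0]},
    {"gripper": 0.75,"translation": [0,0,4.5],"rotation": [0,0,0]},
  ],
)

```text
t: 23.68
position: [0.558, -0.2802, 0.0277]
tcp_rot: [0.17, 3.136, -0.0]
contact_force: [-1.4, 1.3, 4.4]
finger_gap: 0.039
```

move_arm(
  plan=[
    {"gripper": 0.75,"translation": [0,0,-0.6],"rotation": [0,0,0]},
    {"gripper": 0.75,"translation": [0,0,-0.6],"rotation": [0,0,0]},
    {"gripper": 0.4,"translation": [0,0,-0.6],"rotation": [0,0,0]},
    {"gripper": 0.1,"translation": [0,0,-0.6],"rotation": [0,0,0]},
    {"gripper": 0,"translation": [0,0,-0.6],"rotation": [0,0,0]},
    {"gripper": 0,"translation": [0,0,-0.6],"rotation": [0,0,0]},
    {"gripper": 0,"translation": [0,0,-30],"rotation": [0,0,0]},
    {"gripper": 0,"translation": [0,0,-80],"rotation": [0,0,0]},
    {"gripper": 0,"translation": [0,0,-140],"rotation": [0,0,0]},
    {"gripper": 0,"translation": [0,0,-200],"rotation": [0,0,0]},
    {"gripper": 0,"translation": [0,0,-200],"rotation": [0,0,0]},
    {"gripper": 0,"translation": [0,0,-200],"rotation": [0,0,0]},
  ],
)

```text
t: 25.18
position: [0.5572, -0.2798, 0.2266]
tcp_rot: [-0.17, -3.137, -0.0]
contact_force: [0.2, 0.4, 0.1]
finger_gap: 0.0917
```

```bash
python3 - <<'E'
from h import *
goal(.5,-.28,.2); snap('side','s9')
E
```

```text
t 25.18 pos [ 0.5572 -0.2798  0.2266] jaw 83.78 F [0.16 0.4  0.07] gap 0.0917 
shift [56.8 -6.4 26.6] rot []
```

View pics/s9.png

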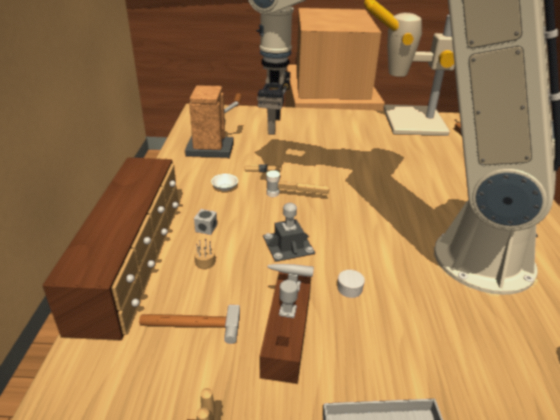

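The mallet stands back at (273,183), the stake is in the holder at (290,222), the bystanders look unmoved and the gripper is clear.

```bash
python3 -c "
from h import *
print(job.finish_job())"
```

```text
the job is handed in; nothing more can be done
None
```

The dome stake is locked home in the holder, the mallet is back standing where it was, and the job is handed in at 25 s of the 72 s allowed.

- **Stake:** I took it from its well, set it loosely in the socket and released it. It stood upright and square to the socket.
- **Tapping:** I held the mallet across its head rather than by the handle, so the push was in line with the stake. I pressed in small steps instead of striking. Contact came with the tool at about 161.5 mm, and the force rose to about 13 N over 3.5 mm. It then went solid: 0.7 mm more commanded travel raised the force to 20 N with the tool not moving.
- **Last firm tap:** this read 20.1 N after taking off the mallet's weight, and was the highest reading. Force is only reported at the end of each move, so brief peaks in between were not seen. The reading also varies by about 0.5 N.
- **Final checks:** the wrist force was back near zero, the gripper was open and clear, and the bystanders looked unmoved in the last picture. After the tap the dome sat about 1 pixel (2–3 mm) lower with the collar apparently flush. At that resolution, the solid stop is the firmer evidence that the shoulder is down.

Two measurements disagreed along the way:
- **Dome position:** the camera estimates differed by several millimetres until I corrected the side-view pixel.
- **Stake yaw:** the collar edges gave inconsistent yaw angles, so I used about 21° and eased out small side forces of up to 3.4 N while lowering the stake.

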